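Release the latched ring-light key

ROBOT

A 6-joint arm with a two-finger parallel gripper is mounted at the origin on the work surface. World frame = base frame: x ahead of the robot, y to its left, z up, the work surface at z = 0. Lengths are in mm, angles in rad, forces in N, time in s.
With the tool pointing down it reaches from about 350 to 725 mm from the base axis. Payload 4.3 kg.
Tool frame: the origin (TCP) lies on the centre line of the jaws, within the pads' length; the fingertips stand ahead of it and the grasp point (between the pads) is the TCP (ctrl.tips_ahead is the x of the fingertips in the tool frame, in mm); x points along the fingers, y is the direction in which the jaws open and shut, and the axes are right-handed (so a half turn about x gives the same grasp; the last joint's range is limited). The gripper opens to 85 mm and grips with 20 to 120 N. Pads are 22 mm wide; open, the fingers measure 114 mm over their backs; the gripper's body (76 mm by 85 mm) begins 54 mm behind the grasp point. The pads swing forward as they close: fully open they stand 13 mm farther back than shut.
Start: joints at [1.217, 0.377, 0.081, 1.274, 0, 1.46], TCP at [138.805, 558.031, 250.329] pointing down, gripper open.
Joint ranges: [-2.72, 2.72], [-0.84, 1.66], [-1.02, 1.22], [-1.77, 2.12], [-1.37, 1.28], [-3.14, 3.14]. Speed limits (rad/s): [2.57, 2.57, 3.14, 3.14, 3.14, 3.14].

INTERFACE

Orientations are given as [roll, pitch, yaw] about the fixed x, y, z axes, in that order (R = Rz(yaw) Ry(pitch) Rx(roll)).
In Python, from station import ctrl gives the robot as it stands. The module is installed in compiled form; this text tells all that it offers.
- The arm moves only by the tool step_arm, never from a script. Its argument "plan" is a list of rows, each an object with "turn": the turn, a rotation vector about the world's x, y, z as a fraction of full scale, a list of three; "slide": the shift along the world's x, y, z as a fraction of full scale, a list of three; "fingers": the closure, from 0 (fully open) to 1 (shut). A call has 1 to 12 rows; each row shifts and turns the commanded pose from where the row before left it; what a row does not reach is not made up. Full scale, the value 1, is 0.15 m for a shift and 45 degrees for a turn. A row lasts 1/12 s, in which the tool goes at most 41.7 mm and 7.16 degrees, less where a joint would pass 70% of its speed; a pose out of reach is approached as far as the arm can. A call with a number of a shift or a turn outside -1 to 1 is refused whole. A call with a gripper value outside its range is refused whole. The fingers move at their own pace and stop on an object; "squeeze" is the grip in N (left out, the last holds). Time passes only in rows, so rows that do not move let the fingers close. It gives the time, the measured TCP pose, the force and the opening at its end, in the units of the state.
- ctrl.observe(): the state, without advancing time (a new reading comes with each control period).
- ctrl.camera(name): name is "scene" or "top"; returns the picture (420x560x3 uint8, blue, green, red); there is no depth.
- ctrl.camera_info(name): a dict with "vertical_fov" (degrees; the focal length in pixels is half the picture's height over the tangent of half this angle, whatever the lens; pixels are square), "cx", "cy" (the principal point, pixels), "xyz" and "attitude" of the camera in the world. Camera axes: x right, y up, looking along -z (the intrinsics and any distortion apply to the point x, -y, -z); pixel columns grow to the right and rows downward; lengths in mm; the calibration is good to about 2 mm. A picture is of the moment at which its call begins. camera_info takes no time and is no camera call.
- ctrl.close_job(): hands the job in, once; it reports no verdict.
The state is a dict: "time": time; "joint_positions": joint angles; "qd": joint speeds; "joint_efforts": joint torques, N m; "position": TCP position; "tool_rot": TCP orientation; "ft_force": force on the tool from outside, world axes, zero at the start; "wrist_torque": the same for the moment, N m; "grip_width": finger opening in mm.
Only numpy, scipy, OpenCV 4.12 (cv2) and the standard library are available. Lean on these libraries where they do the work, as an engineer would, in place of code of your own. Each camera call takes 0.05 s, during which the arm holds its last target.

TASK

One of the four identical keys on the white ring-light control box is still latched down. With the fingertips, tap all four keys lightly one after the other, from left to right as seen from the robot, to feel which one it is; then press that key in to release it, so that all four stand up equally. Do not release it during the tapping, do not push in a key that is up, and leave everything lying around where it is.

Things in the scene. Friction and masses are not known exactly. Their poses are not given: they have to be found in the camera images.
- console: white control box of a microscope ring light, fixed to the bench, 150 mm (its x) by 230 mm (its y), top 55 mm above the bench; origin at the centre of its underside, x away from the robot, y to the robot's left, z up. Fixed dimmer knob (16 mm high) on top at x +45, y -70 mm. The four keys are in a row along its y at x -30 mm, on a black strip.
- slot1 (a point): centre of the place of the leftmost key (seen from the robot; left is the box's +y), on the control box's top, 55 mm above the bench; key places are 44 mm apart
- slot2 (a point): centre of the place of the second key from the left (seen from the robot; left is the box's +y), on the control box's top, 55 mm above the bench; key places are 44 mm apart
- slot3 (a point): centre of the place of the third key from the left (seen from the robot; left is the box's +y), on the control box's top, 55 mm above the bench; key places are 44 mm apart
- slot4 (a point): centre of the place of the rightmost key (seen from the robot; left is the box's +y), on the control box's top, 55 mm above the bench; key places are 44 mm apart
- key_a: one of four identical square grey keys, cap 26 x 26 mm; which of them is in which place varies; origin at the centre of the cap's upper face, axes along the box's. A key that is up has its face 14 mm above the box's top. It starts to move at about 1.2 N, takes 0.5 N more per mm, springs back, and stops at 10 mm; none may be pushed in further than 7 mm
- key_b: one of four identical square grey keys, cap 26 x 26 mm; which of them is in which place varies; origin at the centre of the cap's upper face, axes along the box's. One of the four, not said which, is latched 6 mm down (its face 8 mm above the box's top) and feels hard: it does not move below about 4.2 N
- key_c: one of four identical square grey keys, cap 26 x 26 mm; which of them is in which place varies; origin at the centre of the cap's upper face, axes along the box's. The latched one unlatches when pushed 2.5 mm or more below its latched place (about 5.5 N; it stops at 4 mm), and comes up when let go
- key_d: one of four identical square grey keys, cap 26 x 26 mm; which of them is in which place varies; origin at the centre of the cap's upper face, axes along the box's. The four differ only in that one of them is latched down
- lens_cap: black lens cap, disc 42 mm across, 11 mm high, lying on the control box's top behind the keys; origin at the centre of its underside; loose, to be left alone
- tweezers: steel tweezers, 120 mm long, lying on the bench on the robot's side of the control box; origin on its underside, about half-way along; loose, to be left alone
- screwdriver: screwdriver, 150 mm long, black handle, lying on the bench to the right of the control box; origin on its underside, about half-way along; loose, to be left alone
- jar: small amber jar, 50 mm across, 60 mm high, on the bench to the left of the control box; origin at the centre of its underside; loose, to be left alone
- parts_tray: black divided parts tray, 80 x 110 x 20 mm, on the bench beyond the control box; origin at the centre of its underside; loose, to be left alone
- spool: empty white spool, 54 mm across, 40 mm high, standing on the bench beyond the control box; origin at the centre of its underside; loose, to be left alone
- eyepiece: black microscope eyepiece, 38 mm across, 48 mm high, standing on the bench on the robot's side of the control box, to the left; origin at the centre of its underside; loose, to be left alone

How it is judged:
By the outcome, as a careful person would: the job done as asked, in the order asked, and still so for the second after the job is handed in, with the robot touching nothing.
It also fails if it takes over 50 s, if anything falls off the work surface, if the arm or the gripper's body presses on something with over 40 N, if the wrist force passes 120 N, or if a joint passes its speed limit or range.

## Working session

There is one attempt and no reset: what is moved stays moved. The work goes in short steps, Python scripts to look and compute and a tool call to move; the robot and the scene stay as the last step left them, time stands still between calls to the robot, and variables do not carry over. Pictures are saved under pics/ and viewed, and the job is handed in when it is done.

Besides the shell and the picture viewer there is one more tool, called after "Emit:" by a JSON object that holds its "op" and its "data", one argument or row to a line. step_arm: Moves the arm, as the interface text tells. Shift numbers are shares of 0.15 m and turn numbers shares of 45 degrees, none past 1 either way. Its arguments: {"type":"object","properties":{"plan":{"type":"array"},"squeeze":{"type":"number"}},"required":["plan"]}

```bash
mkdir -p pics; ls
python3 - <<'E'
from station import ctrl
import cv2
print(ctrl.observe()); print(ctrl.tips_ahead)
for n in("scene","top"):
    print(n,ctrl.camera_info(n)); cv2.imwrite(f"pics/{n}0.png",ctrl.camera(n))
E
```

```text
pics
{'time': 0.0, 'joint_positions': array([ 1.21666229e+00,  3.78114047e-01,  7.95958099e-02,  1.27442888e+00,
       -1.53301156e-05,  1.46049713e+00]), 'qd': array([-4.78884565e-04,  4.25902098e-04, -5.46522108e-04,  4.95328559e-04,
        7.80248610e-05,  1.19198180e-03]), 'joint_efforts': array([-1.46329080e-04, -4.63603699e+01,  2.69876003e+01,  2.05147761e-02,
       -2.29749603e-04, -1.01507240e-05]), 'position': array([138.59262486, 557.38234782, 249.32011209]), 'tool_rot': array([-1.67396798,  1.56864548, -1.91780281]), 'ft_force': array([-0.63318458, -0.40147968,  0.04255626]), 'wrist_torque': array([-0.00161754,  0.01923062, -0.03290396]), 'grip_width': 85.61325212546966}
19.0
scene {'vertical_fov': 53.573690392521804, 'cx': 278.83472072705683, 'cy': 209.0783594455276, 'xyz': array([1150.45871662,   -5.63860829,  547.10389935]), 'attitude': array([ 0.87463982, -0.00483566,  1.51863846])}
top {'vertical_fov': 50.64548710584958, 'cx': 277.77068120097863, 'cy': 205.52992762529297, 'xyz': array([498.92048792,  49.33984025, 808.60905273]), 'attitude': array([ 0.11270125, -0.02284287, -1.54826331])}
```

View pics/top0.png

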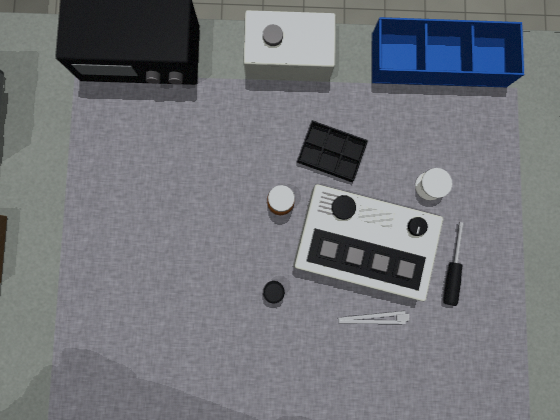

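View pics/scene0.png

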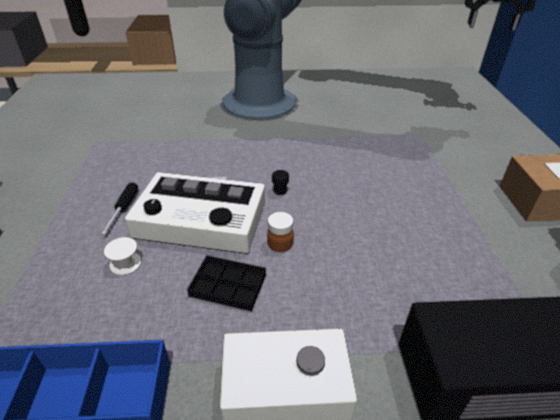

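The top view shows the box rotated slightly clockwise, with keys at about (329,249), (355,256), (381,263) and (406,269). The lens cap is at (344,208), the knob at (418,226), the eyepiece at (274,292) and the tweezers at (375,319). Next I'll measure key positions in both views.

```bash
cat > h.py <<'E'
import numpy as np, cv2
from scipy.spatial.transform import Rotation as R
from station import ctrl
def cam(n):
    i=ctrl.camera_info(n); f=210/np.tan(np.radians(i['vertical_fov'])/2)
    return f,i['cx'],i['cy'],np.array(i['xyz']),R.from_euler('xyz',i['attitude']).as_matrix()
def ray(n,u,v):
    f,cx,cy,o,M=cam(n); d=M@np.array([(u-cx)/f,-(v-cy)/f,-1]); return o,d
def onz(n,u,v,z):
    o,d=ray(n,u,v); return o+d*(z-o[2])/d[2]
def proj(n,p):
    f,cx,cy,o,M=cam(n); c=M.T@(np.array(p)-o); return cx+f*c[0]/-c[2], cy-f*c[1]/-c[2]
def tri(r1,r2):
    (o1,d1),(o2,d2)=r1,r2; d1=d1/np.linalg.norm(d1); d2=d2/np.linalg.norm(d2)
    A=np.stack([d1,-d2],1); s=np.linalg.lstsq(A,o2-o1,rcond=None)[0]
    a=o1+s[0]*d1;b=o2+s[1]*d2; return (a+b)/2,np.linalg.norm(a-b)
E
python3 - <<'E'
from h import *
print(ctrl.camera_info('top').keys())
for n,box in (('top',(300,225,440,290)),('scene',(140,170,262,212))):
    im=cv2.imread(f'pics/{n}0.png'); x0,y0,x1,y1=box
    c=im[y0:y1,x0:x1]; cv2.imwrite(f'pics/{n}_crop.png',cv2.resize(c,None,fx=5,fy=5,interpolation=cv2.INTER_CUBIC))
im=cv2.imread('pics/top0.png')
print(im[249,318:342,1]); print(im[240:262,329,1])
im=cv2.imread('pics/scene0.png'); print(im[185,150:262,1])
E
```

```text
dict_keys(['vertical_fov', 'cx', 'cy', 'xyz', 'attitude'])
[ 39  40  36  97 123 127 126 125 126 124 124 124 123 123 122 123 122 124
  89  47  31  35  35  37]
[ 40  59 122 125 126 125 124 125 125 124 123 124 124 122 122 123 113  45
  24  38  30  39]
[231 234 235 229 191 118  55  22  25  20  31  57  75  75  76  84  86  97
  87  98 100  98 105  88  64  48  36  39  27  19  24  30  42  79 108 115
 123 121 121 119 118 116 120 113 118 117  99  68  50  29  32  34  19  30
  22  38  67 102 114 119 114 112 122 117 116 116 119 115 116 106  74  38
  28  19  11  16  22  25  28  24  22  45  62  70  70  84  87  89  94  99
 117 141 157 163 177 193 194 201 195 207 217 220 221 227 235 236 238 233
 232 233 232 232]
```

Run:
```python
from h import *
im=cv2.imread('pics/top0.png'); g=im[:,:,1]
# box top mask
hsv=cv2.cvtColor(im,cv2.COLOR_BGR2HSV)
m=((g>190)).astype(np.uint8); n,l,s,c=cv2.connectedComponentsWithStats(m)
for i in range(1,n):
    if s[i][4]>300: print('white',s[i],c[i])
m=((g>90)&(g<185)).astype(np.uint8)
w=np.zeros_like(m); w[232:288,312:425]=1
n,l,s,c=cv2.connectedComponentsWithStats(m*w,connectivity=4)
for i in range(1,n):
    if s[i][4]>60: print('key',s[i],c[i],onz('top',*c[i],69)[:2])
```

```text
white [ 245   11   89   54 3864] [291.49171843  38.98421325]
white [423 168  29  29 629] [437.0254372  182.22575517]
white [ 296  185  146  115 5551] [372.24373987 236.39272203]
white [270 186  24  24 462] [281.1017316  197.48701299]
key [320 241  18  17 215] [328.49302326 248.86046512] [512.60499089 -51.6786124 ]
key [346 247  18  18 219] [354.50684932 255.39726027] [502.7763708  -95.15841589]
key [372 254  17  17 218] [380.09633028 262.03669725] [ 492.76886267 -137.90089541]
key [398 260  17  18 217] [405.75576037 268.70046083] [ 482.73114198 -180.72886293]
key [312 272  62  16  87] [343.2183908  279.79310345] [462.29864059 -76.55765388]
key [312 281  22   7  86] [320.03488372 285.22093023] [452.64710695 -38.28074566]
```

Run:
```python
from h import *
im=cv2.imread('pics/top0.png'); g=im[:,:,1]
m=((g>190)).astype(np.uint8); n,l,s,c=cv2.connectedComponentsWithStats(m)
i=l[290,310] if l[290,310] else [k for k in range(1,n) if s[k][4]>5000][0]
mm=(l==i).astype(np.uint8); cn=cv2.findContours(mm,0,2)[0][0]
q=cv2.approxPolyDP(cv2.convexHull(cn),5,True)[:,0]; print(q)
P=np.array([onz('top',*p,55)[:2] for p in q]); print(P.round(1)); print(np.linalg.norm(P-np.roll(P,-1,0),axis=1), P.mean(0))
sl=np.array([[512.6,-51.7],[502.8,-95.2],[492.8,-137.9],[482.7,-180.7]])
for p in sl: print('scene proj',proj('scene',(*p,69)),proj('scene',(*p,63)))
im=cv2.imread('pics/scene0.png'); g=im[:,:,1]
w=np.zeros_like(g); w[176:200,158:250]=1
m=((g>70)&(g<185)).astype(np.uint8)*w
n,l,s,c=cv2.connectedComponentsWithStats(m,connectivity=4)
for i in range(1,n):
    if s[i][4]>40: print(s[i],c[i])
```

```text
[[317 185]
 [441 217]
 [423 299]
 [296 266]]
[[ 621.9  -32.7]
 [ 571.8 -247. ]
 [ 432.6 -213.8]
 [ 482.9    1. ]]
[220.02788484 143.14851549 220.60177302 143.03759272] [ 527.27716968 -123.0978168 ]
scene proj (np.float64(236.06528123028406), np.float64(187.899848933059)) (np.float64(236.2565826912746), np.float64(190.40451151793172))
scene proj (np.float64(213.4827853028571), np.float64(185.45379219897004)) (np.float64(213.78098196077963), np.float64(187.95260326595908))
scene proj (np.float64(191.6445151696479), np.float64(182.969542800432)) (np.float64(192.0444822158231), np.float64(185.462186907238))
scene proj (np.float64(170.0756715175008), np.float64(180.4921738067233)) (np.float64(170.57463699806274), np.float64(182.97848587027391))
[159 176  91  18 447] [193.9082774  183.65995526]
[197 176  53   6 174] [230.79310345 177.60344828]
[228 186  15  11 130] [234.99230769 191.11538462]
[158 194  51   6  70] [182.64285714 196.68571429]
```

View pics/scene_crop.png

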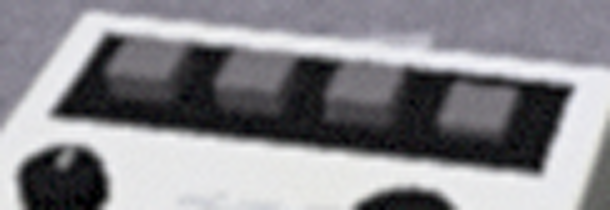

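View pics/top_crop.png

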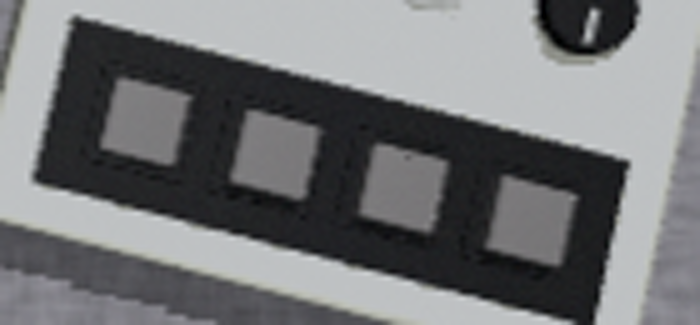

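Run:
```python
from h import *
s=ctrl.observe(); M=R.from_euler('xyz',s['tool_rot']).as_matrix(); print(M.round(3)); print(s['position'],s['time'],s['ft_force'])
print('jaw yaw',np.degrees(np.arctan2(M[1,1],M[0,1])))
c=np.array([527.3,-123.1]);ps=np.radians(-13.03)
Rb=np.array([[np.cos(ps),-np.sin(ps)],[np.sin(ps),np.cos(ps)]])
for nm,u,v,z in (('cap',344,208,66),('knob',418,226,71)):
    print(nm,Rb.T@(onz('top',u,v,z)[:2]-c))
```

```text
[[-0.001  0.241  0.97 ]
 [-0.002  0.97  -0.241]
 [-1.    -0.002 -0.   ]]
[138.59978295 557.46973996 249.45748994] 0.1 [-0.22955407  0.33264514 -0.55802628]
jaw yaw 76.02984108919917
cap [43.01876796 56.56804742]
knob [ 43.84321217 -70.31205696]
```

Emit:
{"op": "step_arm", "data": {
  "plan": [
    {"turn": [0,0,0],"slide": [0.104,-0.169,0],"fingers": 1},
    {"turn": [0,0,0],"slide": [0.104,-0.169,0],"fingers": 1},
    {"turn": [0,0,0],"slide": [0.104,-0.169,0],"fingers": 1},
    {"turn": [0,0,0],"slide": [0.104,-0.169,0],"fingers": 1},
    {"turn": [0,0,0],"slide": [0.104,-0.169,0],"fingers": 1},
    {"turn": [0,0,0],"slide": [0.104,-0.169,0],"fingers": 1},
    {"turn": [0,0,0],"slide": [0.104,-0.169,0],"fingers": 1},
    {"turn": [0,0,0],"slide": [0.104,-0.169,0],"fingers": 1},
    {"turn": [0,0,0],"slide": [0.104,-0.169,0],"fingers": 1},
    {"turn": [0,0,0],"slide": [0.104,-0.169,0],"fingers": 1},
    {"turn": [0,0,0],"slide": [0.104,-0.169,0],"fingers": 1},
    {"turn": [0,0,0],"slide": [0.104,-0.169,0],"fingers": 1}
  ],
  "squeeze": 20
}}

```text
time: 1.1
position: [326.2, 252.4, 250.1]
tool_rot: [-2.577, 1.57, -2.82]
ft_force: [0.6, -0.9, -0.7]
grip_width: 0.2
```

Emit:
{"op": "step_arm", "data": {
  "plan": [
    {"turn": [0,0,0],"slide": [0.104,-0.169,0],"fingers": 1},
    {"turn": [0,0,0],"slide": [0.104,-0.169,0],"fingers": 1},
    {"turn": [0,0,0],"slide": [0.104,-0.169,0],"fingers": 1},
    {"turn": [0,0,0],"slide": [0.104,-0.169,0],"fingers": 1},
    {"turn": [0,0,0],"slide": [0.104,-0.169,0],"fingers": 1},
    {"turn": [0,0,0],"slide": [0.104,-0.169,0],"fingers": 1},
    {"turn": [0,0,0],"slide": [0.104,-0.169,0],"fingers": 1},
    {"turn": [0,0,0],"slide": [0.104,-0.169,0],"fingers": 1},
    {"turn": [0,0,0],"slide": [0.104,-0.169,0],"fingers": 1},
    {"turn": [0,0,0],"slide": [0.104,-0.169,0],"fingers": 1},
    {"turn": [0,0,0],"slide": [0.104,-0.169,0],"fingers": 1},
    {"turn": [0,0,0],"slide": [0.0953,-0.2087,0],"fingers": 1}
  ]
}}

```text
time: 2.1
position: [512.2, -57.1, 249.9]
tool_rot: [2.482, 1.57, 2.239]
ft_force: [0.5, 0.2, 1.2]
grip_width: -0.1
```

Emit:
{"op": "step_arm", "data": {
  "plan": [
    {"turn": [0,0,0],"slide": [0,0,-0.2],"fingers": 1},
    {"turn": [0,0,0],"slide": [0,0,-0.2],"fingers": 1},
    {"turn": [0,0,0],"slide": [0,0,-0.2],"fingers": 1},
    {"turn": [0,0,0],"slide": [0,0,-0.2],"fingers": 1},
    {"turn": [0,0,0],"slide": [0,0,-0.1],"fingers": 1},
    {"turn": [0,0,0],"slide": [0,0,0],"fingers": 1},
    {"turn": [0,0,0],"slide": [0,0,0],"fingers": 1},
    {"turn": [0,0,0],"slide": [0,0,0],"fingers": 1}
  ]
}}

```text
time: 2.77
position: [512.6, -56.5, 116.4]
tool_rot: [0.105, 1.569, -0.139]
ft_force: [0.6, -0.5, -0.1]
grip_width: 0.0
```

Run:
```python
from h import *
for n in("scene","top"): cv2.imwrite(f"pics/{n}1.png",ctrl.camera(n))
s=ctrl.observe(); M=R.from_euler('xyz',s['tool_rot']).as_matrix(); print(M.round(3)); print(s['position'],s['time'],s['ft_force'],s['joint_positions'])
```

```text
[[ 0.003  0.241  0.97 ]
 [-0.001  0.97  -0.241]
 [-1.     0.     0.003]]
[513.31021869 -56.62760419 117.02772371] 2.8667 [1.59134168 0.3899952  0.22765136] [-2.32794119e-01  3.39540541e-01 -3.33714069e-01  8.94292866e-01
  6.55002356e-05  1.09349789e-02]
```

Run:
```python
import cv2
a=cv2.imread('pics/scene1.png')[120:240,110:300]; b=cv2.imread('pics/top1.png')[180:300,290:450]
a=cv2.resize(a,(640,404),interpolation=2); cv2.imwrite('pics/s1c.png',a); cv2.imwrite('pics/t1c.png',cv2.resize(b,(640,480),interpolation=2))
```

```text
(no output)
```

View pics/s1c.png

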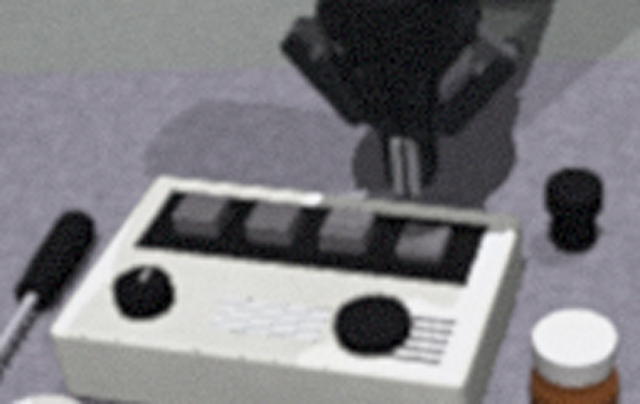

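View pics/t1c.png

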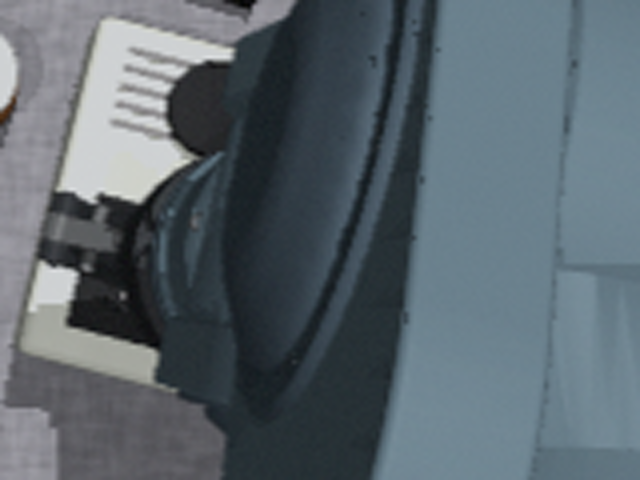

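The scene view shows the shut fingertips above the leftmost key, ending at about crop (403,193), which is (230,177) in the full picture. All objects are unmoved. I'll check that point against the pose.

Run:
```python
from h import *
print(onz('scene',229.6,177.3,97), proj('scene',(513,-56.5,97)))
```

```text
[516.67767221 -61.84484354  97.        ] (np.float64(232.5562678266877), np.float64(176.0749064454853))
```

Emit:
{"op": "step_arm", "data": {
  "plan": [
    {"turn": [0,0,0],"slide": [0,0.03,-0.06],"fingers": 1},
    {"turn": [0,0,0],"slide": [0,0,-0.06],"fingers": 1},
    {"turn": [0,0,0],"slide": [0,0,0],"fingers": 1},
    {"turn": [0,0,0],"slide": [0,0,0],"fingers": 1}
  ]
}}

```text
time: 3.2
position: [511.0, -51.5, 96.5]
tool_rot: [3.136, 1.569, 2.892]
ft_force: [0.5, 0.6, 0.1]
grip_width: 0.1
```

Run:
```python
from h import *
for i in range(3):
    s=ctrl.observe(); print(s['position'],s['time'],s['ft_force'],s['joint_efforts'])
```

```text
[510.99932148 -51.48833899  96.47332893] 3.2 [0.48422281 0.61752973 0.07081829] [ 4.84471070e-02 -4.15716255e+01  2.32366401e+01 -1.11752863e-01
  3.56223551e-03  9.91251509e-04]
[510.99932148 -51.48833899  96.47332893] 3.2 [0.48422281 0.61752973 0.07081829] [ 4.84471070e-02 -4.15716255e+01  2.32366401e+01 -1.11752863e-01
  3.56223551e-03  9.91251509e-04]
[510.99932148 -51.48833899  96.47332893] 3.2 [0.48422281 0.61752973 0.07081829] [ 4.84471070e-02 -4.15716255e+01  2.32366401e+01 -1.11752863e-01
  3.56223551e-03  9.91251509e-04]
```

Emit:
{"op": "step_arm", "data": {
  "plan": [
    {"turn": [0,0,0],"slide": [0,0,-0.04],"fingers": 1},
    {"turn": [0,0,0],"slide": [0,0,0],"fingers": 1},
    {"turn": [0,0,0],"slide": [0,0,0],"fingers": 1}
  ]
}}

```text
time: 3.45
position: [511.6, -51.8, 91.0]
tool_rot: [3.02, 1.57, 2.776]
ft_force: [0.6, -0.0, -0.0]
grip_width: 0.0
```

Emit:
{"op": "step_arm", "data": {
  "plan": [
    {"turn": [0,0,0],"slide": [0,0,0],"fingers": 1}
  ]
}}

```text
time: 3.53
position: [511.9, -51.9, 91.3]
tool_rot: [1.871, 1.571, 1.627]
ft_force: [0.1, -0.7, 0.2]
grip_width: 0.3
```

Emit:
{"op": "step_arm", "data": {
  "plan": [
    {"turn": [0,0,0],"slide": [0,0,0],"fingers": 1}
  ]
}}

```text
time: 3.62
position: [512.1, -51.9, 91.5]
tool_rot: [0.202, 1.57, -0.042]
ft_force: [0.5, -0.4, -0.5]
grip_width: 0.2
```

Emit:
{"op": "step_arm", "data": {
  "plan": [
    {"turn": [0,0,0],"slide": [0,0,0],"fingers": 1}
  ]
}}

```text
time: 3.7
position: [512.1, -51.9, 91.5]
tool_rot: [0.298, 1.57, 0.054]
ft_force: [0.2, -0.7, 0.5]
grip_width: -0.2
```

Emit:
{"op": "step_arm", "data": {
  "plan": [
    {"turn": [0,0,0],"slide": [0,0,0],"fingers": 1}
  ]
}}

```text
time: 3.78
position: [512.1, -51.9, 91.5]
tool_rot: [0.255, 1.57, 0.011]
ft_force: [0.2, 0.2, -0.0]
grip_width: 0.2
```

Emit:
{"op": "step_arm", "data": {
  "plan": [
    {"turn": [0,0,0],"slide": [0,0,-0.01],"fingers": 1},
    {"turn": [0,0,0],"slide": [0,0,-0.005],"fingers": 1},
    {"turn": [0,0,0],"slide": [0,0,0],"fingers": 1}
  ]
}}

```text
time: 4.03
position: [511.7, -51.8, 88.9]
tool_rot: [2.894, 1.57, 2.65]
ft_force: [-0.9, 0.7, 0.4]
grip_width: -0.2
```

Emit:
{"op": "step_arm", "data": {
  "plan": [
    {"turn": [0,0,0],"slide": [0,0,-0.007],"fingers": 1},
    {"turn": [0,0,0],"slide": [0,0,0],"fingers": 1}
  ]
}}

```text
time: 4.2
position: [511.8, -51.8, 87.8]
tool_rot: [2.809, 1.571, 2.565]
ft_force: [0.5, 0.7, -0.7]
grip_width: 0.2
```

Emit:
{"op": "step_arm", "data": {
  "plan": [
    {"turn": [0,0,0],"slide": [0,0,-0.007],"fingers": 1},
    {"turn": [0,0,0],"slide": [0,0,0],"fingers": 1}
  ]
}}

```text
time: 4.37
position: [511.8, -51.8, 86.8]
tool_rot: [2.921, 1.571, 2.677]
ft_force: [-0.4, 0.6, 0.0]
grip_width: 0.2
```

Emit:
{"op": "step_arm", "data": {
  "plan": [
    {"turn": [0,0,0],"slide": [0,0,0],"fingers": 1}
  ]
}}

```text
time: 4.45
position: [511.8, -51.8, 86.9]
tool_rot: [2.671, 1.571, 2.427]
ft_force: [0.2, 0.1, 0.0]
grip_width: -0.1
```

Emit:
{"op": "step_arm", "data": {
  "plan": [
    {"turn": [0,0,0],"slide": [0,0,-0.007],"fingers": 1},
    {"turn": [0,0,0],"slide": [0,0,0],"fingers": 1}
  ]
}}

```text
time: 4.62
position: [511.8, -51.8, 85.8]
tool_rot: [2.756, 1.571, 2.512]
ft_force: [-0.4, 0.3, -0.2]
grip_width: -0.1
```

Emit:
{"op": "step_arm", "data": {
  "plan": [
    {"turn": [0,0,0],"slide": [0,0,-0.007],"fingers": 1},
    {"turn": [0,0,0],"slide": [0,0,0],"fingers": 1}
  ]
}}

```text
time: 4.78
position: [511.8, -51.8, 84.7]
tool_rot: [2.784, 1.571, 2.54]
ft_force: [0.5, -0.3, -1.3]
grip_width: 0.1
```

Emit:
{"op": "step_arm", "data": {
  "plan": [
    {"turn": [0,0,0],"slide": [0,0,0],"fingers": 1}
  ]
}}

```text
time: 4.87
position: [511.8, -51.8, 84.8]
tool_rot: [2.647, 1.571, 2.403]
ft_force: [0.0, -0.2, 0.1]
grip_width: 0.3
```

Command z is 84.9 (tip at about 65.9) with no contact, already 3 mm below an "up" face. I'll carry on in smaller steps.

Emit:
{"op": "step_arm", "data": {
  "plan": [
    {"turn": [0,0,0],"slide": [0,0,-0.006],"fingers": 1},
    {"turn": [0,0,0],"slide": [0,0,0],"fingers": 1}
  ]
}}

```text
time: 5.03
position: [511.9, -51.8, 83.9]
tool_rot: [2.406, 1.571, 2.163]
ft_force: [-0.2, -0.9, -0.1]
grip_width: -0.2
```

Emit:
{"op": "step_arm", "data": {
  "plan": [
    {"turn": [0,0,0],"slide": [0,0,-0.004],"fingers": 1},
    {"turn": [0,0,0],"slide": [0,0,0],"fingers": 1}
  ]
}}

```text
time: 5.2
position: [511.9, -51.8, 83.3]
tool_rot: [2.146, 1.571, 1.902]
ft_force: [0.2, -0.5, 0.1]
grip_width: -0.2
```

Emit:
{"op": "step_arm", "data": {
  "plan": [
    {"turn": [0,0,0],"slide": [0,0,0],"fingers": 1}
  ]
}}

```text
time: 5.28
position: [511.9, -51.8, 83.3]
tool_rot: [2.334, 1.571, 2.091]
ft_force: [-0.1, 0.4, -0.4]
grip_width: 0.5
```

Emit:
{"op": "step_arm", "data": {
  "plan": [
    {"turn": [0,0,0],"slide": [0,0,-0.003],"fingers": 1},
    {"turn": [0,0,0],"slide": [0,0,0],"fingers": 1}
  ]
}}

```text
time: 5.45
position: [511.9, -51.8, 82.9]
tool_rot: [1.557, 1.571, 1.313]
ft_force: [-0.1, 0.7, -0.1]
grip_width: 0.3
```

Emit:
{"op": "step_arm", "data": {
  "plan": [
    {"turn": [0,0,0],"slide": [0,0,-0.003],"fingers": 1},
    {"turn": [0,0,0],"slide": [0,0,0],"fingers": 1}
  ]
}}

```text
time: 5.62
position: [511.9, -51.8, 82.4]
tool_rot: [1.82, 1.571, 1.576]
ft_force: [0.5, -0.7, 0.7]
grip_width: 0.2
```

Emit:
{"op": "step_arm", "data": {
  "plan": [
    {"turn": [0,0,0],"slide": [0,0,0],"fingers": 1}
  ]
}}

```text
time: 5.7
position: [511.9, -51.8, 82.4]
tool_rot: [1.869, 1.571, 1.625]
ft_force: [-0.6, -0.0, 0.8]
grip_width: -0.1
```

Emit:
{"op": "step_arm", "data": {
  "plan": [
    {"turn": [0,0,0],"slide": [0,0,-0.002],"fingers": 1},
    {"turn": [0,0,0],"slide": [0,0,0],"fingers": 1}
  ]
}}

```text
time: 5.87
position: [511.9, -51.8, 82.1]
tool_rot: [1.739, 1.571, 1.495]
ft_force: [-0.8, 0.6, -0.3]
grip_width: -0.1
```

Emit:
{"op": "step_arm", "data": {
  "plan": [
    {"turn": [0,0,0],"slide": [0,0,0],"fingers": 1}
  ]
}}

```text
time: 5.95
position: [511.9, -51.8, 82.2]
tool_rot: [2.12, 1.571, 1.876]
ft_force: [-0.1, -0.2, -0.0]
grip_width: 0.2
```

Emit:
{"op": "step_arm", "data": {
  "plan": [
    {"turn": [0,0,0],"slide": [0,0,-0.002],"fingers": 1},
    {"turn": [0,0,0],"slide": [0,0,0],"fingers": 1}
  ]
}}

```text
time: 6.12
position: [511.9, -51.8, 82.1]
tool_rot: [0.308, 1.571, 0.064]
ft_force: [-0.5, 0.7, 2.3]
grip_width: -0.2
```

Emit:
{"op": "step_arm", "data": {
  "plan": [
    {"turn": [0,0,0],"slide": [0,0,0],"fingers": 1}
  ]
}}

```text
time: 6.2
position: [511.9, -51.8, 82.1]
tool_rot: [0.576, 1.571, 0.333]
ft_force: [-1.5, 0.0, 3.5]
grip_width: -0.2
```

Slot 1 is hard: 2.3–3.5 N within 0.2 mm, at tip height about 63 mm. I'm lifting and moving on to slot 2.

Emit:
{"op": "step_arm", "data": {
  "plan": [
    {"turn": [0,0,0],"slide": [0,0,0.06],"fingers": 1},
    {"turn": [0,0,0],"slide": [0,0,0.04],"fingers": 1},
    {"turn": [0,0,0],"slide": [-0.021,-0.096,0],"fingers": 1},
    {"turn": [0,0,0],"slide": [-0.02,-0.096,0],"fingers": 1},
    {"turn": [0,0,0],"slide": [-0.02,-0.096,0],"fingers": 1},
    {"turn": [0,0,0],"slide": [0,0,0],"fingers": 1},
    {"turn": [0,0,0],"slide": [0,0,-0.02],"fingers": 1},
    {"turn": [0,0,0],"slide": [0,0,-0.02],"fingers": 1},
    {"turn": [0,0,0],"slide": [0,0,-0.01],"fingers": 1},
    {"turn": [0,0,0],"slide": [0,0,0],"fingers": 1}
  ]
}}

```text
time: 7.03
position: [502.4, -94.3, 88.8]
tool_rot: [2.82, 1.57, 2.577]
ft_force: [0.4, 0.1, 0.3]
grip_width: 0.2
```

Emit:
{"op": "step_arm", "data": {
  "plan": [
    {"turn": [0,0,0],"slide": [0,0,0],"fingers": 1}
  ]
}}

```text
time: 7.12
position: [502.6, -94.4, 89.1]
tool_rot: [2.786, 1.57, 2.543]
ft_force: [-0.7, 0.7, -0.3]
grip_width: -0.1
```

Emit:
{"op": "step_arm", "data": {
  "plan": [
    {"turn": [0,0,0],"slide": [0,0,-0.006],"fingers": 1},
    {"turn": [0,0,0],"slide": [0,0,0],"fingers": 1}
  ]
}}

```text
time: 7.28
position: [502.8, -94.8, 88.4]
tool_rot: [2.086, 1.571, 1.843]
ft_force: [-1.2, -0.4, 0.1]
grip_width: 0.0
```

Emit:
{"op": "step_arm", "data": {
  "plan": [
    {"turn": [0,0,0],"slide": [0,0,-0.003],"fingers": 1},
    {"turn": [0,0,0],"slide": [0,0,0],"fingers": 1}
  ]
}}

```text
time: 7.45
position: [502.8, -94.9, 88.1]
tool_rot: [1.151, 1.57, 0.907]
ft_force: [0.3, 0.2, 1.0]
grip_width: -0.0
```

Emit:
{"op": "step_arm", "data": {
  "plan": [
    {"turn": [0,0,0],"slide": [0,0,-0.003],"fingers": 1},
    {"turn": [0,0,0],"slide": [0,0,0],"fingers": 1}
  ]
}}

```text
time: 7.62
position: [502.9, -94.9, 87.7]
tool_rot: [1.096, 1.57, 0.852]
ft_force: [0.2, 0.3, 1.3]
grip_width: -0.4
```

Emit:
{"op": "step_arm", "data": {
  "plan": [
    {"turn": [0,0,0],"slide": [0,0,0],"fingers": 1}
  ]
}}

```text
time: 7.7
position: [502.8, -94.9, 87.7]
tool_rot: [1.074, 1.57, 0.831]
ft_force: [-0.2, 0.1, 0.5]
grip_width: 0.0
```

Emit:
{"op": "step_arm", "data": {
  "plan": [
    {"turn": [0,0,0],"slide": [0,0,-0.004],"fingers": 1},
    {"turn": [0,0,0],"slide": [0,0,0],"fingers": 1}
  ]
}}

```text
time: 7.87
position: [502.8, -94.9, 87.0]
tool_rot: [1.149, 1.57, 0.906]
ft_force: [-0.5, 0.4, 1.5]
grip_width: 0.1
```

Emit:
{"op": "step_arm", "data": {
  "plan": [
    {"turn": [0,0,0],"slide": [0,0,0],"fingers": 1}
  ]
}}

```text
time: 7.95
position: [502.9, -94.9, 87.0]
tool_rot: [1.114, 1.57, 0.87]
ft_force: [-0.2, 1.5, 1.6]
grip_width: 0.1
```

Emit:
{"op": "step_arm", "data": {
  "plan": [
    {"turn": [0,0,0],"slide": [0,0,0],"fingers": 1}
  ]
}}

```text
time: 8.03
position: [502.9, -95.0, 87.0]
tool_rot: [1.064, 1.57, 0.82]
ft_force: [0.2, 0.8, 1.5]
grip_width: 0.0
```

Slot 2 is soft: first contact near tip height 69 and only 1.5 N at about 1 mm of give, so it is up. Next is slot 3.

Emit:
{"op": "step_arm", "data": {
  "plan": [
    {"turn": [0,0,0],"slide": [0,0,0.03],"fingers": 1},
    {"turn": [0,0,0],"slide": [0,0,0.03],"fingers": 1},
    {"turn": [0,0,0],"slide": [-0.022,-0.096,0],"fingers": 1},
    {"turn": [0,0,0],"slide": [-0.022,-0.095,0],"fingers": 1},
    {"turn": [0,0,0],"slide": [-0.022,-0.095,0],"fingers": 1},
    {"turn": [0,0,0],"slide": [0,0,0],"fingers": 1},
    {"turn": [0,0,0],"slide": [0,0,-0.02],"fingers": 1},
    {"turn": [0,0,0],"slide": [0,0,-0.02],"fingers": 1},
    {"turn": [0,0,0],"slide": [0,0,-0.009],"fingers": 1},
    {"turn": [0,0,0],"slide": [0,0,0],"fingers": 1},
    {"turn": [0,0,0],"slide": [0,0,0],"fingers": 1}
  ]
}}

```text
time: 8.95
position: [492.7, -137.3, 88.4]
tool_rot: [2.769, 1.57, 2.526]
ft_force: [-0.2, 0.4, 0.3]
grip_width: 0.4
```

Emit:
{"op": "step_arm", "data": {
  "plan": [
    {"turn": [0,0,0],"slide": [0,0,-0.005],"fingers": 1},
    {"turn": [0,0,0],"slide": [0,0,0],"fingers": 1}
  ]
}}

```text
time: 9.12
position: [492.9, -137.5, 87.9]
tool_rot: [1.584, 1.57, 1.341]
ft_force: [0.3, 0.5, 1.4]
grip_width: -0.0
```

Emit:
{"op": "step_arm", "data": {
  "plan": [
    {"turn": [0,0,0],"slide": [0,0,-0.003],"fingers": 1},
    {"turn": [0,0,0],"slide": [0,0,0],"fingers": 1}
  ]
}}

```text
time: 9.28
position: [493.0, -137.6, 87.5]
tool_rot: [1.276, 1.57, 1.033]
ft_force: [-0.0, 1.3, 2.1]
grip_width: 0.3
```

Emit:
{"op": "step_arm", "data": {
  "plan": [
    {"turn": [0,0,0],"slide": [0,0,0],"fingers": 1}
  ]
}}

```text
time: 9.37
position: [492.9, -137.8, 87.5]
tool_rot: [1.184, 1.57, 0.94]
ft_force: [-0.2, 0.3, 1.4]
grip_width: 0.2
```

Emit:
{"op": "step_arm", "data": {
  "plan": [
    {"turn": [0,0,0],"slide": [0,0,-0.003],"fingers": 1},
    {"turn": [0,0,0],"slide": [0,0,0],"fingers": 1}
  ]
}}

```text
time: 9.53
position: [493.0, -137.8, 87.0]
tool_rot: [1.034, 1.57, 0.79]
ft_force: [0.5, 1.1, 2.3]
grip_width: 0.3
```

Emit:
{"op": "step_arm", "data": {
  "plan": [
    {"turn": [0,0,0],"slide": [0,0,0],"fingers": 1}
  ]
}}

```text
time: 9.62
position: [493.0, -137.9, 87.0]
tool_rot: [0.834, 1.57, 0.59]
ft_force: [0.0, 1.8, 2.0]
grip_width: -0.2
```

Emit:
{"op": "step_arm", "data": {
  "plan": [
    {"turn": [0,0,0],"slide": [0,0,0.03],"fingers": 1},
    {"turn": [0,0,0],"slide": [0,0,0.03],"fingers": 1},
    {"turn": [0,0,0],"slide": [-0.022,-0.096,0],"fingers": 1},
    {"turn": [0,0,0],"slide": [-0.022,-0.095,0],"fingers": 1},
    {"turn": [0,0,0],"slide": [-0.022,-0.095,0],"fingers": 1},
    {"turn": [0,0,0],"slide": [0,0,0],"fingers": 1},
    {"turn": [0,0,0],"slide": [0,0,-0.02],"fingers": 1},
    {"turn": [0,0,0],"slide": [0,0,-0.02],"fingers": 1},
    {"turn": [0,0,0],"slide": [0,0,-0.009],"fingers": 1},
    {"turn": [0,0,0],"slide": [0,0,0],"fingers": 1},
    {"turn": [0,0,0],"slide": [0,0,0],"fingers": 1}
  ]
}}

```text
time: 10.53
position: [482.8, -180.2, 88.4]
tool_rot: [2.661, 1.57, 2.418]
ft_force: [0.2, 0.1, -0.0]
grip_width: 0.1
```

Emit:
{"op": "step_arm", "data": {
  "plan": [
    {"turn": [0,0,0],"slide": [0,0,-0.005],"fingers": 1},
    {"turn": [0,0,0],"slide": [0,0,0],"fingers": 1}
  ]
}}

```text
time: 10.7
position: [483.0, -180.4, 87.9]
tool_rot: [1.558, 1.57, 1.315]
ft_force: [-0.0, 0.6, 0.6]
grip_width: -0.2
```

Emit:
{"op": "step_arm", "data": {
  "plan": [
    {"turn": [0,0,0],"slide": [0,0,-0.003],"fingers": 1},
    {"turn": [0,0,0],"slide": [0,0,0],"fingers": 1}
  ]
}}

```text
time: 10.87
position: [483.1, -180.6, 87.5]
tool_rot: [1.249, 1.57, 1.006]
ft_force: [-1.0, 0.6, 1.1]
grip_width: -0.1
```

Emit:
{"op": "step_arm", "data": {
  "plan": [
    {"turn": [0,0,0],"slide": [0,0,0],"fingers": 1}
  ]
}}

```text
time: 10.95
position: [483.1, -180.7, 87.5]
tool_rot: [0.994, 1.57, 0.75]
ft_force: [0.3, 1.3, 2.3]
grip_width: 0.1
```

Emit:
{"op": "step_arm", "data": {
  "plan": [
    {"turn": [0,0,0],"slide": [0,0,-0.003],"fingers": 1},
    {"turn": [0,0,0],"slide": [0,0,0],"fingers": 1}
  ]
}}

```text
time: 11.12
position: [483.1, -180.8, 87.0]
tool_rot: [0.912, 1.57, 0.668]
ft_force: [0.5, 1.6, 1.0]
grip_width: 0.2
```

Emit:
{"op": "step_arm", "data": {
  "plan": [
    {"turn": [0,0,0],"slide": [0,0,0],"fingers": 1}
  ]
}}

```text
time: 11.2
position: [483.1, -180.8, 87.0]
tool_rot: [1.023, 1.57, 0.78]
ft_force: [-0.0, 0.7, 2.3]
grip_width: 0.3
```

Slots 2, 3 and 4 all give softly at height 69, and slot 1 alone is hard at height 63. I'm returning to slot 1 to press it.

Emit:
{"op": "step_arm", "data": {
  "plan": [
    {"turn": [0,0,0],"slide": [0,0,0.05],"fingers": 1},
    {"turn": [0,0,0],"slide": [0,0,0.05],"fingers": 1},
    {"turn": [0,0,0],"slide": [0.033,0.143,0],"fingers": 1},
    {"turn": [0,0,0],"slide": [0.033,0.143,0],"fingers": 1},
    {"turn": [0,0,0],"slide": [0.033,0.143,0],"fingers": 1},
    {"turn": [0,0,0],"slide": [0.033,0.143,0],"fingers": 1},
    {"turn": [0,0,0],"slide": [0.033,0.143,0],"fingers": 1},
    {"turn": [0,0,0],"slide": [0.03,0.143,0],"fingers": 1},
    {"turn": [0,0,0],"slide": [0,0,0],"fingers": 1},
    {"turn": [0,0,0],"slide": [0,0,-0.03],"fingers": 1},
    {"turn": [0,0,0],"slide": [0,0,-0.03],"fingers": 1},
    {"turn": [0,0,0],"slide": [0,0,0],"fingers": 1}
  ]
}}

```text
time: 12.2
position: [511.5, -52.8, 92.1]
tool_rot: [-2.841, 1.569, -3.086]
ft_force: [-0.6, 0.5, -0.7]
grip_width: -0.0
```

Emit:
{"op": "step_arm", "data": {
  "plan": [
    {"turn": [0,0,0],"slide": [0,0,-0.03],"fingers": 1},
    {"turn": [0,0,0],"slide": [0,0,-0.03],"fingers": 1},
    {"turn": [0,0,0],"slide": [0,0,0],"fingers": 1},
    {"turn": [0,0,0],"slide": [0,0,0],"fingers": 1}
  ]
}}

```text
time: 12.53
position: [511.7, -52.4, 83.5]
tool_rot: [3.127, 1.57, 2.883]
ft_force: [0.4, 1.0, -0.4]
grip_width: -0.0
```

Emit:
{"op": "step_arm", "data": {
  "plan": [
    {"turn": [0,0,0],"slide": [0,0,-0.013],"fingers": 1},
    {"turn": [0,0,0],"slide": [0,0,-0.007],"fingers": 1},
    {"turn": [0,0,0],"slide": [0,0,0],"fingers": 1}
  ]
}}

```text
time: 12.78
position: [512.4, -52.4, 81.3]
tool_rot: [-0.505, 1.57, -0.749]
ft_force: [-1.2, -0.3, 3.9]
grip_width: 0.0
```

Emit:
{"op": "step_arm", "data": {
  "plan": [
    {"turn": [0,0,0],"slide": [0,0,-0.007],"fingers": 1},
    {"turn": [0,0,0],"slide": [0,0,0],"fingers": 1}
  ]
}}

```text
time: 12.95
position: [512.4, -52.4, 80.4]
tool_rot: [-0.542, 1.57, -0.785]
ft_force: [-2.2, -0.8, 5.2]
grip_width: 0.4
```

Emit:
{"op": "step_arm", "data": {
  "plan": [
    {"turn": [0,0,0],"slide": [0,0,-0.004],"fingers": 1},
    {"turn": [0,0,0],"slide": [0,0,0],"fingers": 1}
  ]
}}

```text
time: 13.12
position: [512.4, -52.3, 79.7]
tool_rot: [-0.453, 1.57, -0.697]
ft_force: [-0.9, -0.6, 2.3]
grip_width: -0.3
```

Emit:
{"op": "step_arm", "data": {
  "plan": [
    {"turn": [0,0,0],"slide": [0,0,0],"fingers": 1}
  ]
}}

```text
time: 13.2
position: [512.5, -52.4, 79.6]
tool_rot: [-0.463, 1.57, -0.707]
ft_force: [-1.1, -1.4, 4.9]
grip_width: 0.2
```

Emit:
{"op": "step_arm", "data": {
  "plan": [
    {"turn": [0,0,0],"slide": [0,0,0],"fingers": 1}
  ]
}}

```text
time: 13.28
position: [512.5, -52.4, 79.6]
tool_rot: [-0.474, 1.57, -0.718]
ft_force: [-1.3, -0.8, 6.3]
grip_width: -0.0
```

Emit:
{"op": "step_arm", "data": {
  "plan": [
    {"turn": [0,0,0],"slide": [0,0,-0.004],"fingers": 1},
    {"turn": [0,0,0],"slide": [0,0,0],"fingers": 1},
    {"turn": [0,0,0],"slide": [0,0,0],"fingers": 1}
  ]
}}

```text
time: 13.53
position: [512.4, -52.3, 79.1]
tool_rot: [-0.468, 1.57, -0.711]
ft_force: [-0.8, -1.2, 6.2]
grip_width: 0.1
```

Emit:
{"op": "step_arm", "data": {
  "plan": [
    {"turn": [0,0,0],"slide": [0,0,0.03],"fingers": 1},
    {"turn": [0,0,0],"slide": [0,0,0.04],"fingers": 1}
  ]
}}

```text
time: 13.7
position: [512.3, -52.1, 89.3]
tool_rot: [1.882, 1.571, 1.638]
ft_force: [0.1, 0.0, 0.7]
grip_width: -0.4
```

Now retreat up and back, so the cameras can see the keys.

Emit:
{"op": "step_arm", "data": {
  "plan": [
    {"turn": [0,0,0],"slide": [0,0,0.2],"fingers": 1},
    {"turn": [0,0,0],"slide": [0,0,0.2],"fingers": 1},
    {"turn": [0,0,0],"slide": [0,0,0.2],"fingers": 1},
    {"turn": [0,0,0],"slide": [0,0,0.2],"fingers": 1},
    {"turn": [0,0,0],"slide": [0,0,0.2],"fingers": 1},
    {"turn": [0,0,0],"slide": [-0.1,0.17,0],"fingers": 1},
    {"turn": [0,0,0],"slide": [-0.1,0.17,0],"fingers": 1},
    {"turn": [0,0,0],"slide": [-0.1,0.17,0],"fingers": 1},
    {"turn": [0,0,0],"slide": [-0.1,0.17,0],"fingers": 1},
    {"turn": [0,0,0],"slide": [-0.1,0.17,0],"fingers": 1},
    {"turn": [0,0,0],"slide": [-0.1,0.17,0],"fingers": 1},
    {"turn": [0,0,0],"slide": [-0.1,0.17,0],"fingers": 1}
  ]
}}

```text
time: 14.7
position: [405.8, 127.7, 239.3]
tool_rot: [2.532, 1.57, 2.288]
ft_force: [-0.2, 0.7, -0.1]
grip_width: -0.2
```

Emit:
{"op": "step_arm", "data": {
  "plan": [
    {"turn": [0,0,0],"slide": [-0.1,0.17,0],"fingers": 1},
    {"turn": [0,0,0],"slide": [-0.1,0.17,0],"fingers": 1},
    {"turn": [0,0,0],"slide": [-0.1,0.17,0],"fingers": 1},
    {"turn": [0,0,0],"slide": [-0.1,0.17,0],"fingers": 1},
    {"turn": [0,0,0],"slide": [-0.1,0.17,0],"fingers": 1},
    {"turn": [0,0,0],"slide": [-0.1,0.17,0],"fingers": 1},
    {"turn": [0,0,0],"slide": [-0.1,0.17,0],"fingers": 1},
    {"turn": [0,0,0],"slide": [0,0,0],"fingers": 1}
  ]
}}

```text
time: 15.37
position: [299.3, 308.2, 239.3]
tool_rot: [2.54, 1.568, 2.302]
ft_force: [0.4, -0.1, -0.1]
grip_width: -0.2
```

Run:
```python
from h import *
for n in("scene","top"): cv2.imwrite(f"pics/{n}2.png",ctrl.camera(n))
s=ctrl.observe(); print(s['position'],s['time'],s['ft_force'])
a=[cv2.resize(cv2.imread(f'pics/scene{k}.png')[160:225,130:270],(700,280),interpolation=2) for k in (0,2)]
cv2.imwrite('pics/cmp.png',np.vstack(a))
for k in (0,2):
    im=cv2.imread(f'pics/top{k}.png'); g=im[:,:,1]
    m=((g>90)&(g<185)).astype(np.uint8); w=np.zeros_like(m); w[235:280,315:420]=1
    n,l,st,c=cv2.connectedComponentsWithStats(m*w,connectivity=4)
    print([c[i].round(2).tolist()+[int(st[i][4])] for i in range(1,n) if 150<st[i][4]<300])
d=cv2.absdiff(cv2.imread('pics/top0.png'),cv2.imread('pics/top2.png')).max(2)
cv2.imwrite('pics/diff.png',np.hstack([cv2.imread('pics/top2.png')[100:340,240:480],cv2.cvtColor(d[100:340,240:480],8)*3]))
```

```text
[301.26028442 305.41902534 239.15643218] 15.4667 [1.24684443 0.28548087 0.2149405 ]
[[328.49, 248.86, 215], [354.51, 255.4, 219], [380.1, 262.04, 218], [405.76, 268.7, 217]]
[[328.95, 248.73, 221], [354.48, 255.36, 220], [380.13, 262.03, 219], [405.74, 268.73, 216]]
```

View pics/cmp.png

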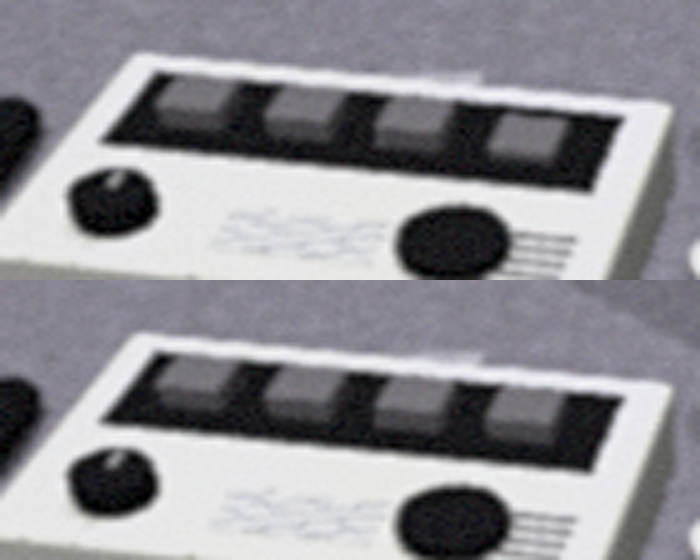

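View pics/diff.png

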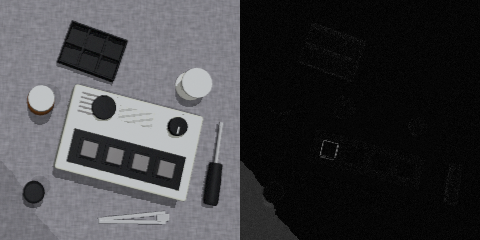

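The before and after scene crops show that the leftmost key (right end of the crop, about (525,410)) now stands as tall as the others. The top difference image changes only at that key's outline and in the arm's shadow, so nothing else moved.

```bash
python3 -c "
from station import ctrl
print(ctrl.observe()['qd'].round(3)); print(ctrl.close_job())"
```

```text
[-0.042 -0.002 -0.006  0.    -0.009 -0.002]
the job is handed in; nothing more can be done
None
```

The latched key was the leftmost one. It is released, all four keys now stand level, and the job was handed in at about 15.5 s.

- **Tapping, left to right:** Slot 1 was hard at a height of about 63 mm, reading up to 3.5 N, which is below the 4.2 N at which it starts to move. Slots 2, 3 and 4 gave softly at about 69 mm, with roughly 1.5–2 N and 1 mm of travel.
- **Pressing:** I then pushed slot 1 about 3 mm below its latched place, at about 6 N, and let go.
- **Last checks:** The scene view shows four keys of equal height. In the top view the key spacing is an even 44 mm, and between before and after only that key's outline and the arm's shadow changed. The loose things look unmoved, and the arm is well clear of everything.
- **Disagreements:**
  - The box outline in the top picture measured about 220 x 143 mm instead of 230 x 150 mm. Its centre, the knob and the key spacing agreed to about 1 mm, so I went by those.
  - Single force readings scattered by about 0.5 N or more. One during the press read 2.3 N between readings of 5–6 N, so I pressed 0.6 mm further to be sure.

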